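Open the roll-top staining station and hang the slide carrier in its trough

ROBOT

A 6-joint arm with a two-finger parallel gripper is mounted at the origin on the work surface. World frame = base frame: x ahead of the robot, y to its left, z up, the work surface at z = 0. Lengths are in m, angles in rad, forces in N, time in s.
With the tool pointing down it reaches from about 0.325 to 0.775 m from the base axis. Payload 5.5 kg.
Tool frame: the origin (TCP) lies midway between the tips of the shut fingers; the grasp point (between the pads) lies 19 mm behind it; x points along the fingers, z is the direction in which the jaws open and shut, and the axes are right-handed (so a half turn about x gives the same grasp; the last joint's range is limited). The gripper opens to 85 mm and grips with 20 to 120 N. Pads are 22 mm wide; open, the fingers measure 114 mm over their backs; the gripper's body (76 mm by 85 mm) begins 54 mm behind the grasp point. The pads swing forward as they close: fully open they stand 13 mm farther back than shut.
Start: joints at [-1.176, 0.091, 1.231, -0, 1.82, -0.057], TCP at [0.262, -0.54, 0.231] pointing down, gripper open.
Joint ranges: [-2.87, 2.87], [-0.86, 2.18], [0.17, 2.46], [-1.51, 4.65], [0.06, 2.69], [-2.65, 2.65]. Speed limits (rad/s): [2.57, 2.57, 3.01, 3.14, 3.14, 3.14].

INTERFACE

Orientations are given as a rotation vector (axis times angle).
In Python, from bench import * gives the robot as it stands.
- The arm moves only by the shell command python3 -m pendant 'ROWS' [OPENING] [FORCE]. ROWS is a JSON object of lists of equal length, an entry for each row: "delta_pos": the shift along the tool's x, y, z in mm, a list of three; "spin": the turn about the tool's x in rad. In form: {"delta_pos": [[dx, dy, dz], ...], "spin": [spin, ...]}. A call has 1 to 5 rows; each row shifts and turns the commanded pose from where the row before left it, along the tool's axes as they then stand; what a row does not reach is not made up. A row lasts 1/10 s, in which the tool goes at most 50 mm and 8.59 degrees, less where a joint would pass 70% of its speed; a pose out of reach is approached as far as the arm can. A call with a gripper value outside its range is refused whole. OPENING is the finger opening in mm, from 0 to 85.4, set as the call begins (- or left out, the last holds). The fingers move at their own pace and stop on an object; FORCE is the grip in N (left out, the last holds). Time passes only in rows, so rows that do not move let the fingers close. It gives the time, the measured TCP pose, the force and the opening at its end, in the units of the state.
- sense(): the state, without advancing time (a new reading comes with each control period).
- snapshot(name): name is "scene" or "top" or "wrist"; returns a dict with "pixels" (384x512x3 uint8, blue, green, red), "fx", "fy", "cx", "cy" (pixels), "view" (4x4, takes a point from world to camera coordinates). Camera axes: x right, y down, z forward; pixel columns grow to the right and rows downward; lengths in m; the calibration is good to about 2 mm. A picture is of the moment at which its call begins. There is no depth.
- finish_job(): hands the job in, once; it reports no verdict.
The state is a dict: "time_s": time; "qpos": joint angles; "joint_velocities": joint speeds; "joint_efforts": joint torques, N m; "tool_pos": TCP position; "tcp_rot": TCP orientation; "ft_force": force on the tool from outside, world axes, zero at the start; "wrist_torque": the same for the moment, N m; "width": finger opening in m.
Only numpy, scipy, OpenCV 4.12 (cv2) and the standard library are available. Lean on these libraries where they do the work, as an engineer would, in place of code of your own. Each camera call takes 0.05 s, during which the arm holds its last target.

TASK

Push the slatted roll-top shutter of the staining station up and back along its curved tracks until it is fully open and stays open on its own. Then hang the slide carrier by its own hook over the front rim of the trough inside (the side nearest the station's opening front), with the basket of slides inside the trough, upright, at rest and let go. Leave the other things on the bench where they are.

Things in the scene. Friction and masses are not known exactly. Their poses are not given: they have to be found in the camera images.
- cabinet: White fixed staining station, 340 deep (x), 328 wide (y), 210 high; half-round cheeks (radius 170, 12 thick, inner faces at y +-152). Origin: centre of its underside on the bench; +x to its back, -x its front, which faces the robot's left. Floor 10 thick. Fixed front sill 8 thick at x -142, top at z 82. Fixed grey roof, radius 132, over the rear half (x > 0); the front half is open once the shutter is up.
- track_axis (a point): Axis of the curved tracks: point on the cabinet's mid-plane, 40 mm above the bench, about whose y axis the shutter turns. Axes as the cabinet. Shutter: ten wooden slats, 296 wide, 7 thick, at radius 150 about this axis; closed, they span 20 to 90 degrees above the front horizontal.
- shutter (a joint): Opening of the shutter about the track axis, rad: 0 closed (its start), 1.6 fully open at the stop; grows as the lip goes up and back. About 0.5 kg (varies) with a closing spring: needs 4 to 7 N at the lip and falls shut when let go, until past some 1.15 to 1.35 rad, where it goes on open by itself and stays.
- lip (a point): Blue lift lip on the shutter's lower edge: flat ledge 200 wide (y), 8 thick, radius 154 to 190 from the track axis, outer edge tilted up 20 degrees when closed. Site: radius 180, mid-width, lower face; closed, 102 above the bench; fully open, on top, 65 behind the track axis. Lift it from below with a tilted fingertip, from half-way push it back. Only the sill is below; nothing in front.
- trough_rim (a point): Middle of the top edge of the front wall (6 thick) of the white, green-rimmed trough fixed in the station; 110 above the bench. Axes as the cabinet: +x into the trough. Outside 115 (x), 180 (y), 100 high; the wall runs 90 to each side along y; over 20 free between it and the sill. Inner floor 16 above the bench. Up to 50 off the cabinet's middle.
- carrier_grip (a point): Centre of the blue handle tab of the steel slide carrier: tab 26 in x, 14 in y (grip across these 14), 32 high, its centre 126 mm above the carrier's underside. Carrier axes: +z up, the hook is on its -x side. It starts standing upright on the bench left of the station, hook roughly to the left, yaw varies. 0.2 kg.
- carrier_center (a point): Centre of the slide carrier, half-way up (71 mm above its underside), below the tab. The carrier: basket 40 in x, 66 in y, with six glass slides standing in it up to 78 mm; 142 mm high in all.
- carrier_hook (a point): Top of the inside of the hook: middle of the 15 mm wide slot (x -35 to -20 in carrier frame) that goes over the rim; 27.5 to -x of the handle's centre, 41 below it, 85 above the underside. Hook 30 wide (y); outer leg 6 thick, reaching 27 below this point. Hung, this point is at the rim, the underside 9 above the trough's floor; the carrier then leans up to 8 degrees.
- dropper: Bystander: amber bottle, 44 diameter, 100 high; origin under its centre.
- dishes: Bystander: stack of three clear dishes, 90 diameter, 41 high; origin under its centre.
- slide_box: Bystander: flat blue slide box 170 x 95 x 32; origin under its centre.
- beaker: Bystander: glass beaker, 70 diameter, 90 high; origin under its centre.
- jar: Bystander: white jar, green cap, 60 diameter, 75 high; origin under its centre.
- vial: Bystander: small amber vial, 26 diameter, 50 high, standing in the station beside the trough; origin under its centre.
Not all that is in view belongs to the job. Leave any green or red look-alike of the part that bears carrier_grip alone.

How it is judged:
On the way:
1. the shutter is fully open and stays so with the robot off it (value of joint shutter above 1.45 rad and contact force between each of the arm, the fingers and shutter below 0.1 N), for 0.3 s.
At the end, for the whole second after the job is handed in: Shutter open beyond 1.45 rad; carrier released and still, leaning under 14 degrees, basket inside the trough, hook over its front rim (slot within 12 mm across, 80 mm along from the rim's middle, 5 mm in height); no bystander moved over 30 mm (value of joint shutter above 1.45 rad and x of carrier_hook in the frame of trough_rim between -0.012 and 0.012 m and y of carrier_hook in the frame of trough_rim between -0.08 and 0.08 m and z of carrier_hook in the frame of trough_rim between -0.004 and 0.005 m and x of carrier_center in the frame of trough_rim above 0.01 m and angle between carrier_center's own z axis and vertical below 0.25 rad and linear speed of carrier below 0.02 m/s and contact force between the fingers and carrier below 0.1 N); the robot touches nothing.
It fails at once if a bystander is moved more than 30 mm (distance of any of dropper, dishes, slide_box, beaker, jar, vial from where it was at the start of the episode above 0.03 m).
It also fails if it takes over 64 s, if anything falls off the work surface, if the arm or the gripper's body presses on something with over 40 N, if the wrist force passes 120 N, or if a joint passes its speed limit or range.

## Working session

There is one attempt and no reset: what is moved stays moved. The work goes in short steps, Python scripts to look and compute and a shell command to move; the robot and the scene stay as the last step left them, time stands still between calls to the robot, and variables do not carry over. Pictures are saved under pics/ and viewed, and the job is handed in when it is done.

```bash
ls; mkdir -p pics
python3 - <<'E'
from bench import *
import cv2
for n in ("scene","top","wrist"):
    s=snapshot(n); cv2.imwrite(f"pics/{n}0.png",cv2.resize(s["pixels"],(768,576),interpolation=cv2.INTER_CUBIC))
    print(n,s["fx"],s["fy"],s["cx"],s["cy"]);print(s["view"])
print(sense())
E
```

```text
pics
scene 446.3863337781379 446.3863337781379 257.200059642455 191.93019708072833
[[ 0.8361712   0.54806221 -0.02110765 -0.43510409]
 [ 0.31357012 -0.50927594 -0.80144357 -0.08736306]
 [-0.44999055  0.66352531 -0.59769781  1.80774249]
 [ 0.          0.          0.          1.        ]]
top 427.16412176118524 427.16412176118524 247.09216446620027 188.21711598822526
[[-0.00459039 -0.99982937  0.01789313 -0.03066621]
 [-0.99591771  0.00295789 -0.09021735  0.51347256]
 [ 0.09014903 -0.01823422 -0.99576135  1.5342406 ]
 [ 0.          0.          0.          1.        ]]
wrist 340.297124820679 340.297124820679 260.30425343277017 188.5684368680623
[[ 0.43719951 -0.89936348 -0.00138499 -0.60027299]
 [-0.86729225 -0.42201559  0.26402082 -0.03525487]
 [-0.23803517 -0.11422858 -0.96451599  0.37815989]
 [ 0.          0.          0.          1.        ]]
{'time_s': 0.15, 'qpos': array([-1.17571572e+00,  9.16754536e-02,  1.23163059e+00, -3.47554169e-05,
        1.81982829e+00, -5.66752778e-02]), 'joint_velocities': array([ 0.00106392, -0.00309603, -0.00237002,  0.00019739, -0.00050945,
        0.00040382]), 'joint_efforts': array([ 1.70130621e-03, -4.59370530e+01, -4.18527567e+01, -4.29518002e-05,
        9.52907314e-03, -3.84445832e-05]), 'tool_pos': array([ 0.26184008, -0.53959534,  0.23040485]), 'tcp_rot': array([ 0.87120934,  1.39098681, -0.86979319]), 'ft_force': array([1.08546783, 0.61317097, 0.94570393]), 'wrist_torque': array([ 0.03459826,  0.03346792, -0.02718893]), 'width': 0.08540372760561292}
```

View pics/scene0.png

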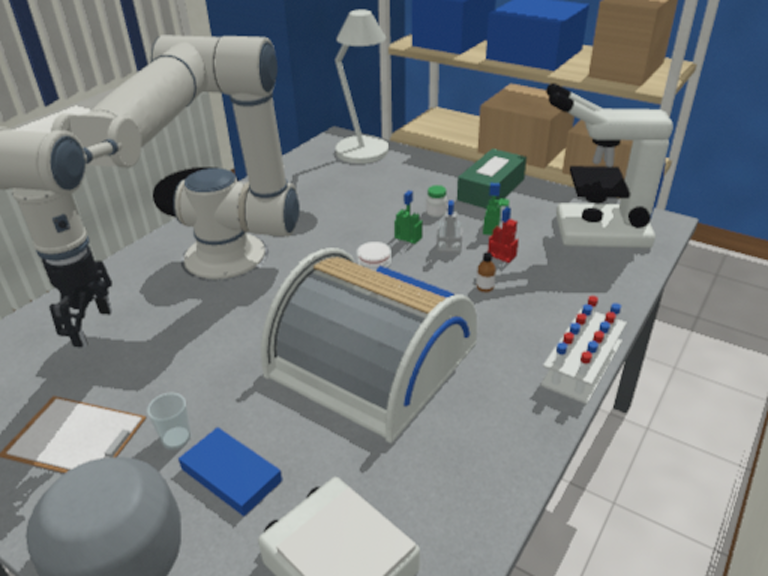

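View pics/top0.png

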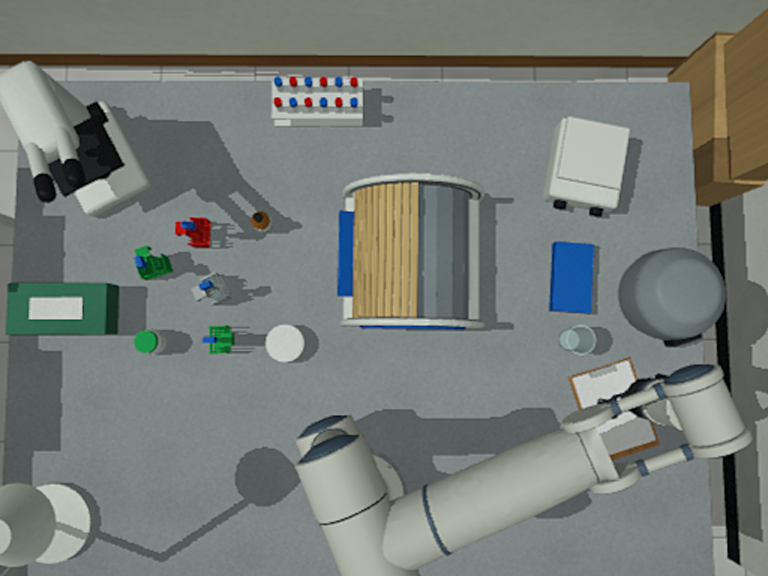

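View pics/wrist0.png

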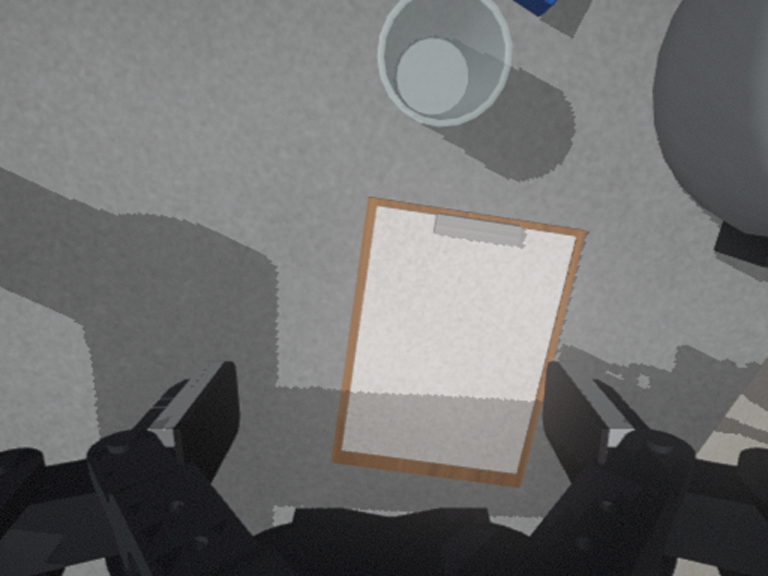

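```bash
cat > h.py <<'E'
from bench import *
import numpy as np, cv2
from scipy.spatial.transform import Rotation as R
def crop(n,name,x0,y0,x1,y1,step=20):
    s=snapshot(n); p=s["pixels"][y0:y1,x0:x1]; k=min(800/(x1-x0),600/(y1-y0))
    p=cv2.resize(p,None,fx=k,fy=k,interpolation=cv2.INTER_CUBIC)
    for u in range((x0//step+1)*step,x1,step):
        cv2.line(p,(int((u-x0)*k),0),(int((u-x0)*k),6),(0,0,255),1); cv2.putText(p,str(u),(int((u-x0)*k)-10,18),0,.4,(0,0,255),1)
    for v in range((y0//step+1)*step,y1,step):
        cv2.line(p,(0,int((v-y0)*k)),(6,int((v-y0)*k)),(0,0,255),1); cv2.putText(p,str(v),(8,int((v-y0)*k)+4),0,.4,(0,0,255),1)
    cv2.imwrite(f"pics/{name}.png",p[:600,:800]); return s
def onz(s,u,v,z):
    V=np.array(s["view"]); d=V[:3,:3].T@np.array([(u-s["cx"])/s["fx"],(v-s["cy"])/s["fy"],1]); c=-V[:3,:3].T@V[:3,3]
    return c+d*(z-c[2])/d[2]
def proj(s,p):
    V=np.array(s["view"]); q=V[:3,:3]@np.array(p)+V[:3,3]; return np.array([s["fx"]*q[0]/q[2]+s["cx"],s["fy"]*q[1]/q[2]+s["cy"]])
E
python3 - <<'E'
from h import *
crop("top","t1",70,100,220,250)
crop("top","t2",210,105,340,230)
crop("scene","s1",160,110,360,300)
E
```

```text
(no output)
```

View pics/t1.png

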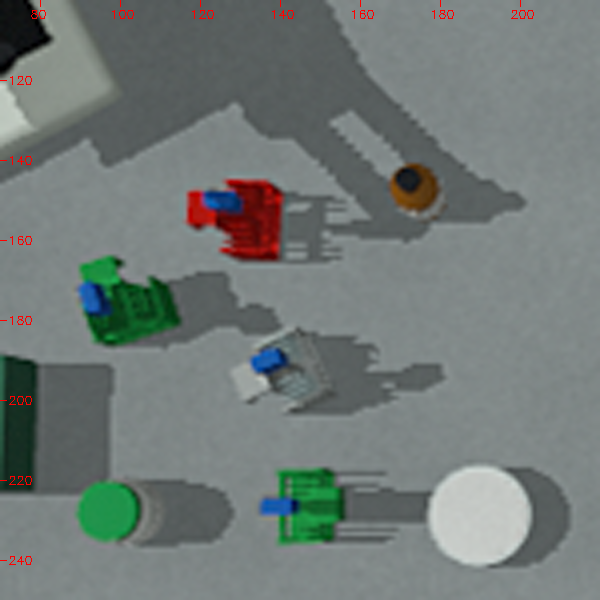

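View pics/t2.png

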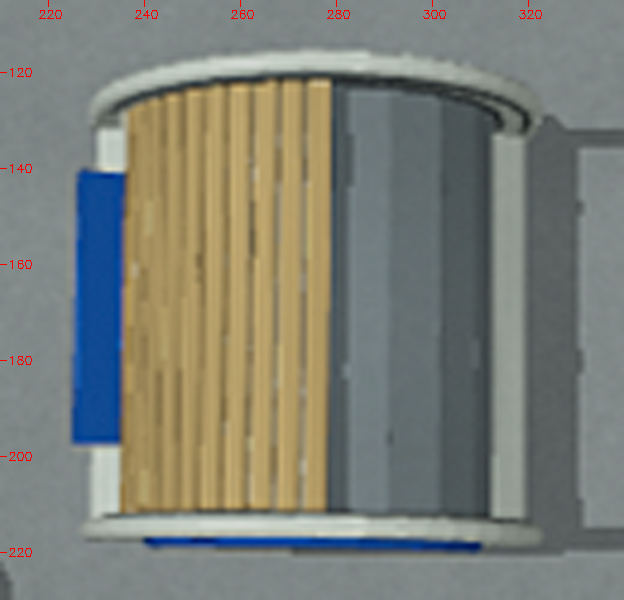

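View pics/s1.png

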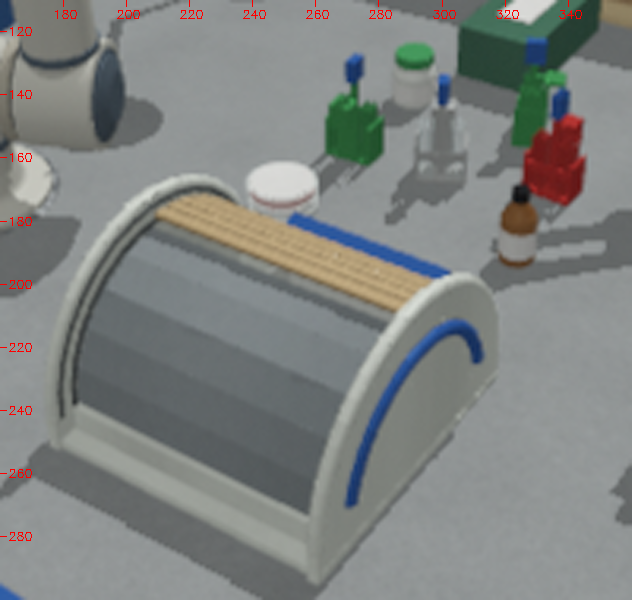

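Run:
```python
from h import *
t=snapshot("top");s=snapshot("scene")
np.set_printoptions(precision=4,suppress=True)
a=onz(t,226.5,140,.107);b=onz(t,225,197,.107)
print("lip",a,b,np.linalg.norm(a-b))
d=(a-b)/np.linalg.norm(a-b); yaw=np.arctan2(d[1],d[0]); print("ycab dir",d,yaw)
# x_cab = rotate y_cab by -90
x=np.array([d[1],-d[0],0]); 
c=(a+b)/2+x*.1775; print("cab",c)
def W(p): return np.array([c[0],c[1],0])+x*p[0]+d*p[1]+np.array([0,0,p[2]])
for n,p in dict(apexnear=(0,-.164,.21),apexfar=(0,.164,.21),corner_bn=(.17,.164,0),corner_bb=(.17,-.164,0),lipA=(-.177,.1,.107),lipB=(-.177,-.1,.107),slatbackfar=(0,.148,.1935)).items(): print(n,W(p),"top",proj(t,W(p)),"scene",proj(s,W(p)))
# carrier tab top
print("tab top z.142",onz(t,137,190,.142), "grip in scene?", proj(s,onz(t,137,190,.142)))
# basket centre
for q in [(144,183),(153,199)]: print(q,onz(t,*q,.142))
for n,q,z in [("dishes",(190,229),.041),("dropper",(172,145),.1),("jar",(97,228),.075),("green2 tab",(140,226.5),.142),("green1",(93,174),.142),("red",(125,150.5),.142)]: print(n,onz(t,*q,z))
```

```text
lip [0.6746 0.0399 0.107 ] [0.4757 0.0451 0.107 ] 0.1990213545722471
ycab dir [ 0.9997 -0.0262  0.    ] -0.026161297234814283
cab [ 0.5705 -0.135   0.107 ]
apexnear [ 0.4066 -0.1307  0.21  ] top [278.9908 216.1596] scene [203.1017 172.4532]
apexfar [ 0.7345 -0.1392  0.21  ] top [280.4785 115.4829] scene [292.0349 208.0763]
corner_bn [ 0.73   -0.3092  0.    ] top [320.2825 131.1619] scene [259.25   296.6892]
corner_bb [ 0.4021 -0.3006  0.    ] top [319.7453 218.6035] scene [174.756  251.9209]
lipA [0.6751 0.0394 0.107 ] top [226.6472 139.8651] scene [302.4792 197.5709]
lipB [0.4752 0.0446 0.107 ] top [225.1417 197.1452] scene [252.7366 178.5261]
slatbackfar [ 0.7185 -0.1388  0.1935] top [279.9293 121.5377] scene [287.0876 210.6526]
tab top z.142 [0.4977 0.3386 0.142 ] grip in scene? [299.5835 135.5905]
(144, 183) [0.5212 0.3156 0.142 ]
(153, 199) [0.4673 0.2847 0.142 ]
dishes [0.3663 0.172  0.041 ]
dropper [0.6585 0.23   0.1   ]
jar [0.3715 0.4905 0.075 ]
green2 tab [0.3758 0.3264 0.142 ]
green1 [0.5521 0.4866 0.142 ]
red [0.6318 0.3814 0.142 ]
```

Run:
```python
from h import *
crop("top","t3",115,170,185,222,10)
crop("scene","s2",270,110,350,170,10)
```

```text
(no output)
```

View pics/t3.png

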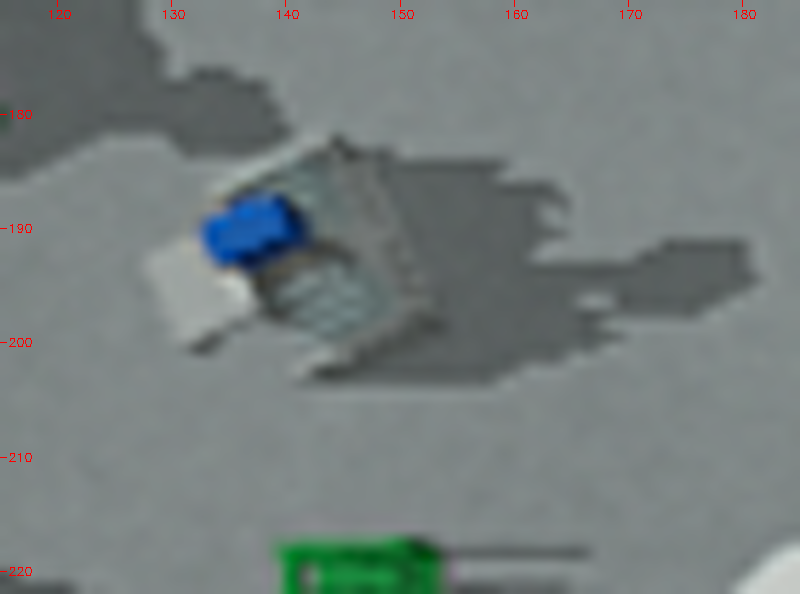

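View pics/s2.png

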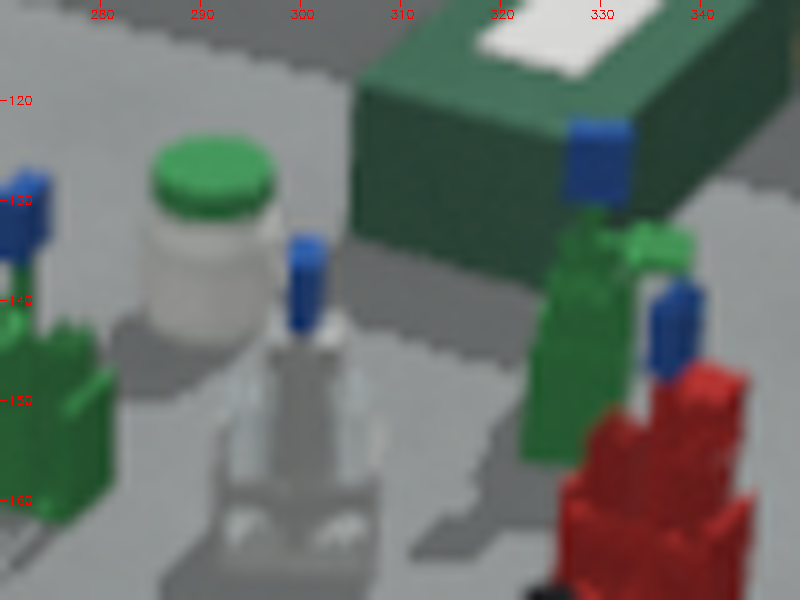

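```bash
cat >> h.py <<'E'
np.set_printoptions(precision=4,suppress=True)
def delta(target,yawjaw=None):
    "mm shift in current tool axes to target TCP; spin to bring tool z to horizontal heading yawjaw (mod pi)"
    q=sense(); M=R.from_rotvec(q["tcp_rot"]).as_matrix(); d=M.T@(np.array(target)-q["tool_pos"])*1000
    h=np.arctan2(M[1,2],M[0,2]); print("tcp",q["tool_pos"],"t",q["time_s"],"jaw heading",h,"delta mm",d,"F",q["ft_force"],"q",q["qpos"])
    if yawjaw is not None:
        s=-(yawjaw-h); s=(s+np.pi/2)%np.pi-np.pi/2; print("spin",s,"wrist6 would be ~",q["qpos"][5]+s,q["qpos"][5]-s)
E
python3 - <<'E'
from h import *
print(R.from_rotvec(sense()["tcp_rot"]).as_matrix())
delta((.575,.12,.25),0.)
E
```

```text
[[-0.      0.8997  0.4366]
 [ 0.0001  0.4366 -0.8997]
 [-1.      0.     -0.0001]]
tcp [ 0.2619 -0.5398  0.2312] t 0.5 jaw heading -1.119029820998038 delta mm [ -18.73    569.686  -456.9425] F [-0.632   1.0294 -0.0819] q [-1.1757  0.0911  1.2308  0.      1.8198 -0.0567]
spin -1.119029820998038 wrist6 would be ~ -1.175706315928987 1.0623533260670892
```

```bash
python3 -m pendant '{"delta_pos":[[-40,0,0],[-40,0,0],[-20,0,0],[0,0,0],[0,0,0]],"spin":[-0.14,-0.14,-0.14,-0.14,-0.14]}' 0 40 && python3 -m pendant '{"delta_pos":[[0,0,0],[0,0,0],[0,0,0],[0,0,0]],"spin":[-0.14,-0.14,-0.14,0]}'; python3 -c "
from h import *
delta((.575,.13,.33),0.)"
```

```text
time_s: 1.0
tool_pos: [0.2621, -0.5401, 0.3328]
tcp_rot: [0.322, 1.545, -0.326]
ft_force: [0.6, -0.3, -0.9]
width: 0.0124
time_s: 1.4
tool_pos: [0.2619, -0.5398, 0.3313]
tcp_rot: [-0.002, 1.571, 0.002]
ft_force: [0.4, -0.1, 0.4]
width: 0.0001
tcp [ 0.2619 -0.5398  0.3313] t 1.4 jaw heading 0.002187144500898483 delta mm [  1.3009 669.1239 314.5214] F [ 0.427  -0.062   0.3629] q [-1.1757  0.1379  1.001   0.      2.0026 -1.1779]
spin 0.002187144500898519 wrist6 would be ~ -1.1757174281810696 -1.1800917171828667
```

```bash
R='{"delta_pos":[[0,42,20],[0,42,20],[0,42,20],[0,42,20],[0,42,20]],"spin":[0,0,0,0,0]}'; python3 -m pendant '{"delta_pos":[[0,42,20],[0,42,20],[0,42,20],[0,42,20],[0,42,20]],"spin":[0,0,0,0,0]}' && python3 -m pendant '{"delta_pos":[[0,42,20],[0,42,20],[0,42,20],[0,42,20],[0,42,20]],"spin":[0,0,0,0,0]}' && python3 -m pendant '{"delta_pos":[[0,42,20],[0,42,20],[0,42,20],[0,42,20],[0,42,20]],"spin":[0,0,0,0,0]}'; python3 -c "
from h import *
delta((.575,.085,.09),0.)"
```

```text
time_s: 1.9
tool_pos: [0.3621, -0.328, 0.3314]
tcp_rot: [0.003, 1.57, -0.003]
ft_force: [0.6, 0.4, 0.6]
width: 0.0
time_s: 2.4
tool_pos: [0.4619, -0.1177, 0.3316]
tcp_rot: [0.002, 1.57, -0.003]
ft_force: [1.1, -0.2, -0.1]
width: 0.0001
time_s: 2.9
tool_pos: [0.5618, 0.0924, 0.3315]
tcp_rot: [0.002, 1.57, -0.003]
ft_force: [0.1, -0.3, 1.3]
width: 0.0003
tcp [0.5618 0.0924 0.3315] t 2.9 jaw heading -0.0031963667401083734 delta mm [241.5306  -7.3803  13.0679] F [ 0.1192 -0.3468  1.2562] q [ 0.1034  0.0525  1.0916 -0.0001  1.9968  0.1065]
spin -0.0031963667401084805 wrist6 would be ~ 0.10333670165589226 0.10972943513610922
```

```bash
python3 -m pendant '{"delta_pos":[[45,0,3],[45,0,3],[45,0,3],[45,0,3],[45,0,0]],"spin":[0,0,0,0,0]}' && python3 -m pendant '{"delta_pos":[[20,0,0],[0,-10,0],[0,-10,0],[0,-10,0],[0,0,0]],"spin":[0,0,0,0,0]}'; python3 -c "
from h import *
delta((.575,.045,.09),0.)
crop('scene','s3',160,110,360,260)"
```

```text
time_s: 3.4
tool_pos: [0.5733, 0.0906, 0.1045]
tcp_rot: [0.003, 1.57, -0.002]
ft_force: [0.8, 0.6, 1.1]
width: -0.0002
time_s: 3.9
tool_pos: [0.5747, 0.0592, 0.089]
tcp_rot: [0.001, 1.567, -0.001]
ft_force: [-0.2, -0.7, -0.1]
width: -0.0001
tcp [0.5747 0.0592 0.089 ] t 3.9 jaw heading -0.0014415692891295666 delta mm [ -1.0248 -14.2137   0.3743] F [-0.1564 -0.6772 -0.1446] q [0.0436 0.0463 1.5295 0.0003 1.5616 0.0451]
spin -0.0014415692891296406 wrist6 would be ~ 0.04362514910525643 0.04650828768351571
```

View pics/s3.png

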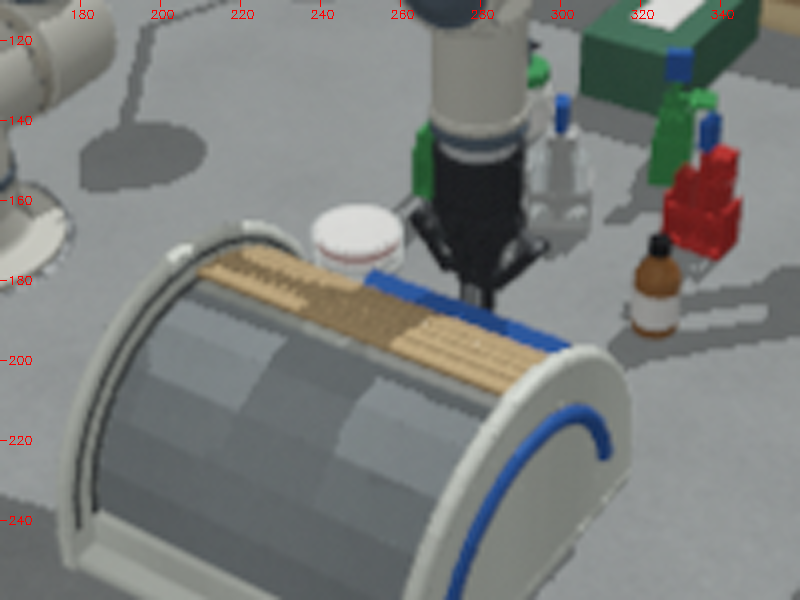

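The closed fingertip stands just in front of the lip's mid-width (around pixel 281,183). Now press inward.

```bash
python3 -m pendant '{"delta_pos":[[0,-3,0],[0,-3,0],[0,-2,0],[0,0,0]],"spin":[0,0,0,0]}' && python3 -m pendant '{"delta_pos":[[0,-2,0],[0,-2,0],[0,0,0]],"spin":[0,0,0]}'
```

```text
time_s: 4.35
tool_pos: [0.5742, 0.0581, 0.0884]
tcp_rot: [0.004, 1.567, 0.012]
ft_force: [-0.7, 19.4, 4.2]
width: -0.0003
time_s: 4.65
tool_pos: [0.5742, 0.0577, 0.089]
tcp_rot: [0.007, 1.567, 0.018]
ft_force: [-1.0, 29.8, 7.2]
width: 0.0001
```

```bash
python3 -m pendant '{"delta_pos":[[-3,-1,0],[-3,-1,0],[-3,-1,0],[0,0,0]],"spin":[0,0,0,0]}'
```

```text
time_s: 5.05
tool_pos: [0.5742, 0.0539, 0.0986]
tcp_rot: [0.005, 1.566, 0.017]
ft_force: [-2.1, 26.9, 7.1]
width: 0.0001
```

```bash
python3 -m pendant '{"delta_pos":[[-9,-4,0],[-9,-5,0],[-8.5,-5,0],[0,0,0]],"spin":[0,0,0,0]}'; python3 -c "
from h import *
crop('scene','s4',160,110,360,260)"
```

```text
time_s: 5.45
tool_pos: [0.574, 0.0384, 0.1269]
tcp_rot: [0.004, 1.566, 0.015]
ft_force: [-4.8, 25.1, 11.8]
width: 0.0001
```

View pics/s4.png

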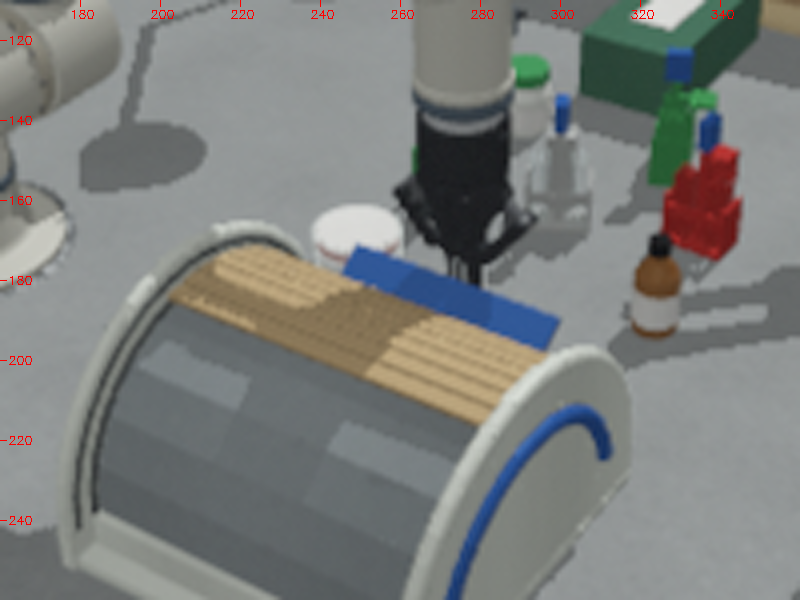

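The lip has risen with the finger (slats now extend back over the roof). Continue along the arc.

```bash
python3 -m pendant '{"delta_pos":[[-8.5,-5.5,0],[-8,-6,0],[-8,-6.5,0],[-7.5,-7,0],[0,0,0]],"spin":[0,0,0,0,0]}' && python3 -m pendant '{"delta_pos":[[-7,-7,0],[-6.5,-7.5,0],[-6,-8,0],[-6,-8,0],[0,0,0]],"spin":[0,0,0,0,0]}'
```

```text
time_s: 6.0
tool_pos: [0.5746, 0.0099, 0.1589]
tcp_rot: [0.001, 1.564, 0.008]
ft_force: [-2.4, 13.2, 11.0]
width: 0.0001
time_s: 6.5
tool_pos: [0.5742, -0.0238, 0.1819]
tcp_rot: [-0.001, 1.567, 0.001]
ft_force: [-0.0, 4.3, 3.1]
width: 0.0001
```

```bash
python3 -c "
from h import *
crop('scene','s5',160,110,360,260)"
```

```text
(no output)
```

View pics/s5.png

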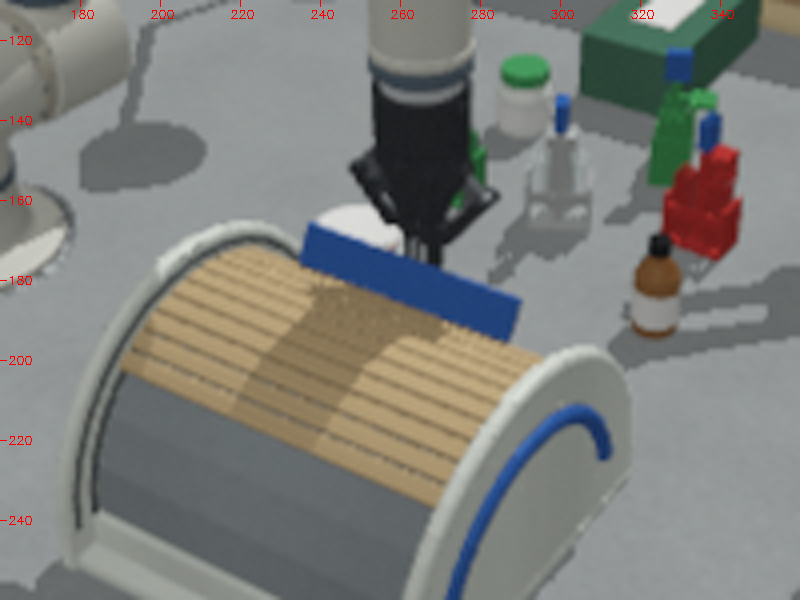

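```bash
python3 -m pendant '{"delta_pos":[[-5,-9,0],[-5,-9,0],[-4,-9,0],[-4,-9,0],[-3,-10,0]],"spin":[0,0,0,0,0]}' && python3 -m pendant '{"delta_pos":[[-2,-10,0],[-1,-10,0],[0,-10,0],[0,-10,0],[0,-10,0]],"spin":[0,0,0,0,0]}' && python3 -m pendant '{"delta_pos":[[0,-10,0],[0,-10,0],[0,-10,0],[0,-10,0],[0,-10,0]],"spin":[0,0,0,0,0]}' && python3 -m pendant '{"delta_pos":[[0,-10,0],[0,0,0]],"spin":[0,0]}' && python3 -c "
from h import *
crop('scene','s6',160,110,360,260)"
```

```text
time_s: 7.05
tool_pos: [0.5731, -0.071, 0.1999]
tcp_rot: [-0.001, 1.572, 0.0]
ft_force: [-0.9, 1.7, -0.2]
width: -0.0002
time_s: 7.55
tool_pos: [0.5735, -0.121, 0.2031]
tcp_rot: [-0.001, 1.571, 0.0]
ft_force: [0.3, 1.5, -0.2]
width: -0.0004
time_s: 8.05
tool_pos: [0.5736, -0.171, 0.2033]
tcp_rot: [-0.001, 1.571, 0.0]
ft_force: [0.5, 1.2, 0.2]
width: -0.0004
time_s: 8.25
tool_pos: [0.5735, -0.1815, 0.2032]
tcp_rot: [0.0, 1.571, -0.001]
ft_force: [0.8, 0.9, -0.3]
width: -0.0002
```

View pics/s6.png

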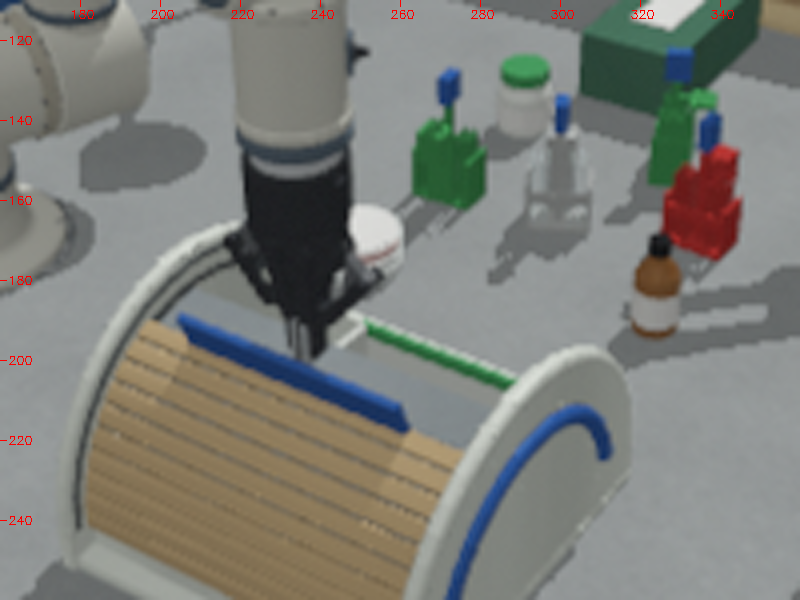

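Shutter is at its stop (lip top-rear around pixel 178–262, 190–216). Back off up and over to the carrier.

```bash
python3 -m pendant '{"delta_pos":[[-20,40,0],[-30,40,0],[-30,40,0],[0,46,-6],[0,46,-6]],"spin":[0,0,-0.12,-0.12,-0.12]}' 60 && python3 -c "
from h import *
delta((.498,.338,.27),.49)"
```

```text
time_s: 8.8
tool_pos: [0.5452, 0.0303, 0.2846]
tcp_rot: [-0.287, 1.549, 0.287]
ft_force: [0.6, 0.6, -0.2]
width: 0.0599
tcp [0.5452 0.0303 0.2846] t 8.8 jaw heading 0.36641552868775756 delta mm [ 14.6262 304.2149  66.1264] F [ 0.5719  0.624  -0.2478] q [-0.0071 -0.0392  1.2684  0.0005  1.9098 -0.3734]
spin -0.12358447131224248 wrist6 would be ~ -0.4969519547047959 -0.24978301208031095
```

```bash
python3 -m pendant '{"delta_pos":[[0,44,9],[0,44,9],[0,44,9],[0,44,9],[0,44,9]],"spin":[0,0,0,0,0]}' && python3 -m pendant '{"delta_pos":[[0,43,9],[0,41,12],[0,0,0]],"spin":[0,0,-0.124]}'
python3 - <<'E'
from h import *
delta((.498,.338,.27),.49)
crop("top","t5",70,60,350,270)
s=snapshot("wrist"); cv2.imwrite("pics/w5.png",cv2.resize(s["pixels"],(768,576)))
print(proj(s,(.498,.338,.142)), proj(snapshot("top"),(.498,.338,.142)))
E
```

```text
time_s: 9.3
tool_pos: [0.5086, 0.2521, 0.2836]
tcp_rot: [-0.283, 1.552, 0.284]
ft_force: [-0.3, -0.0, 0.3]
width: 0.0595
time_s: 9.6
tool_pos: [0.4975, 0.341, 0.2821]
tcp_rot: [-0.385, 1.538, 0.387]
ft_force: [-0.2, -0.9, -0.2]
width: 0.0599
tcp [0.4975 0.341  0.2821] t 9.6 jaw heading 0.4924303437201538 delta mm [12.0626 -2.9155 -1.0183] F [-0.1974 -0.9391 -0.1758] q [0.5433 0.1181 1.1115 0.0022 1.9132 0.0516]
spin 0.002430343720153827 wrist6 would be ~ 0.054067850242274756 0.0492071628019671
[260.4383 176.308 ] [137.1799 189.9163]
```

View pics/t5.png

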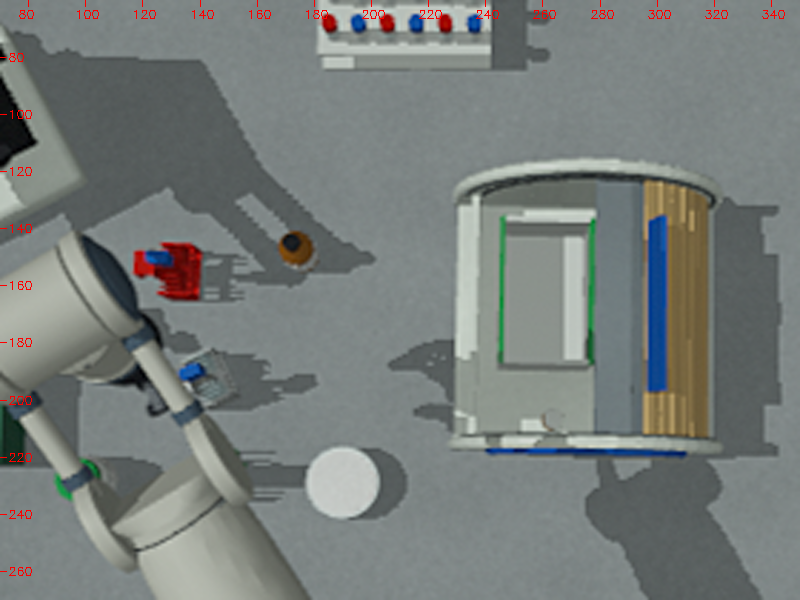

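View pics/w5.png

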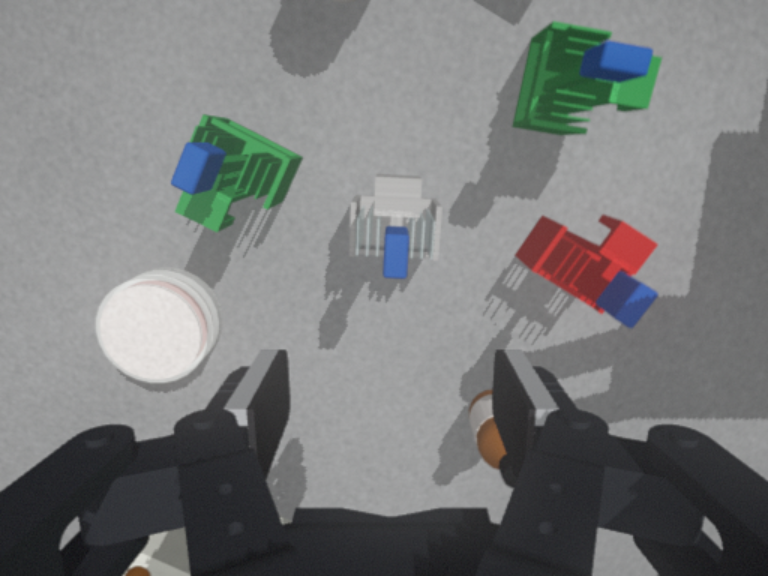

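Run:
```python
from h import *
s=crop("wrist","w6",220,105,310,195,10)
crop("top","t6",225,110,340,225)
V=np.array(s["view"]); print(-V[:3,:3].T@V[:3,3])
```

```text
[0.468  0.3947 0.4261]
```

View pics/w6.png

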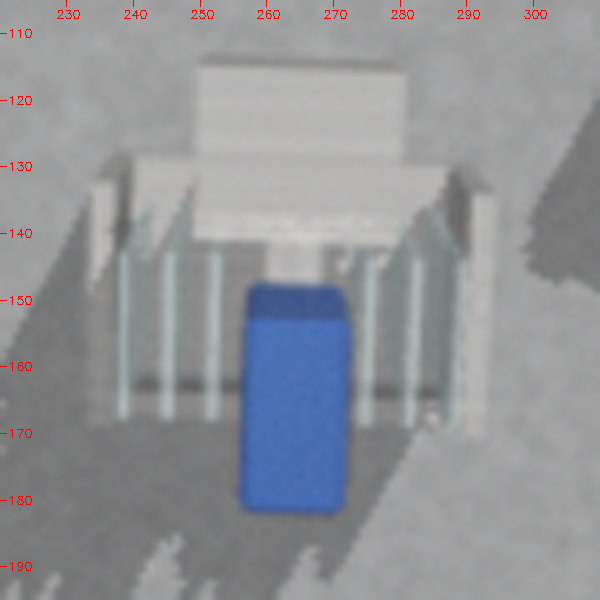

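View pics/t6.png

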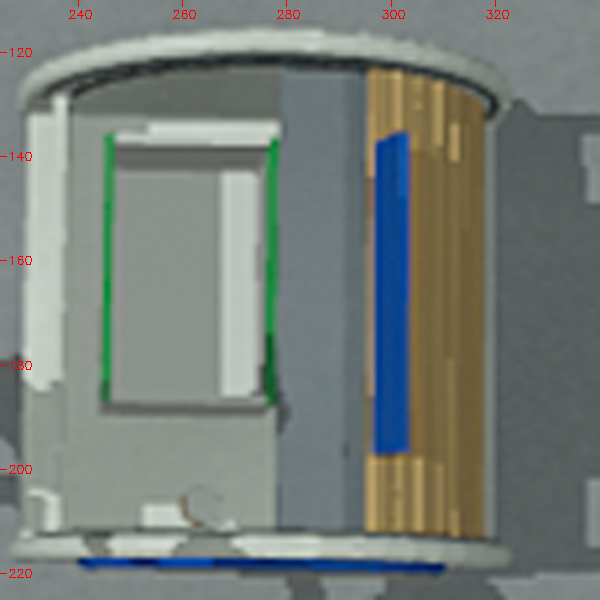

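Run:
```python
from h import *
w=snapshot("wrist");t=snapshot("top");s=snapshot("scene")
c=[onz(w,u,v,.142) for u,v in [(257.5,153),(272,153),(271.5,181.5),(256,181.5)]]
print(np.array(c), np.mean(c,0)); m0=(c[0]+c[1])/2;m1=(c[2]+c[3])/2; d=m1-m0; print("tab len",np.linalg.norm(d),"wid",np.linalg.norm(c[0]-c[1]),"x_car heading",np.arctan2(d[1],d[0]), "jaw",np.arctan2(d[1],d[0])+np.pi/2)
print("top pred",proj(t,np.mean(c,0)))
e=[onz(w,233.5,133,.078),onz(w,293,134,.078)];d=e[1]-e[0];print(np.arctan2(d[1],d[0]),np.linalg.norm(d))
f=[onz(w,250,115.5,.091),onz(w,281,116.5,.091)];d=f[1]-f[0];print(np.arctan2(d[1],d[0]),np.linalg.norm(d))
a=onz(t,245.8,135.5,.11);b=onz(t,245,187.5,.11);print("rim",a,b,(a+b)/2,np.linalg.norm(a-b),np.arctan2(*(a-b)[[1,0]]))
a=onz(t,277.5,136,.11);b=onz(t,276.5,187,.11);print("rear rim",a,b,(a+b)/2,np.linalg.norm(a-b))
# sill
a=onz(t,237.5,133,.082);b=onz(t,237,190,.082);print("sill inner",a,b); print("vial",onz(t,263,207,.05))
delta((.498,.338,.107),.49)
```

```text
[[0.4882 0.351  0.142 ]
 [0.499  0.3567 0.142 ]
 [0.5103 0.3347 0.142 ]
 [0.4985 0.3285 0.142 ]] [0.499  0.3427 0.142 ]
tab len 0.024777520207131486 wid 0.012220792609485576 x_car heading -1.1195937474305377 jaw 0.4512025793643588
top pred [135.7697 189.6167]
0.4658512592174042 0.060514026709322905
0.4509546762238675 0.029961536992997286
rim [ 0.6898 -0.0274  0.11  ] [ 0.508  -0.0238  0.11  ] [ 0.5989 -0.0256  0.11  ] 0.18185902278802968 -0.019468343605416386
rear rim [ 0.688  -0.1379  0.11  ] [ 0.5094 -0.1325  0.11  ] [ 0.5987 -0.1352  0.11  ] 0.17864517977015862
sill inner [0.7049 0.0016 0.082 ] [0.5019 0.0039 0.082 ]
vial [ 0.4434 -0.0887  0.05  ]
tcp [0.4998 0.3351 0.2837] t 10.0 jaw heading 0.4824698727067893 delta mm [176.6499   3.3711  -0.3327] F [-0.275   0.7757 -0.18  ] q [ 0.5342  0.1132  1.1139 -0.      1.9139  0.0517]
spin -0.0075301272932106755 wrist6 would be ~ 0.044155828726384655 0.059216083312806006
```

```bash
python3 -m pendant '{"delta_pos":[[40,5,1],[40,0,0],[30,0,0],[0,0,0],[0,0,0]],"spin":[0.028,0,0,0,0]}'
python3 - <<'E'
from h import *
delta((.4985,.340,.108),.455)
s=crop("wrist","w7",140,80,380,260)
E
```

```text
time_s: 10.5
tool_pos: [0.4982, 0.3403, 0.1739]
tcp_rot: [-0.357, 1.541, 0.357]
ft_force: [-0.2, 0.4, 1.4]
width: 0.06
tcp [0.4982 0.3403 0.1739] t 10.5 jaw heading 0.4557417538880054 delta mm [65.9394 -0.3849  0.143 ] F [-0.1922  0.3594  1.3546] q [0.5428 0.0961 1.3266 0.     1.7191 0.0871]
spin 0.0007417538880054586 wrist6 would be ~ 0.08784620935789555 0.08636270158188464
```

View pics/w7.png

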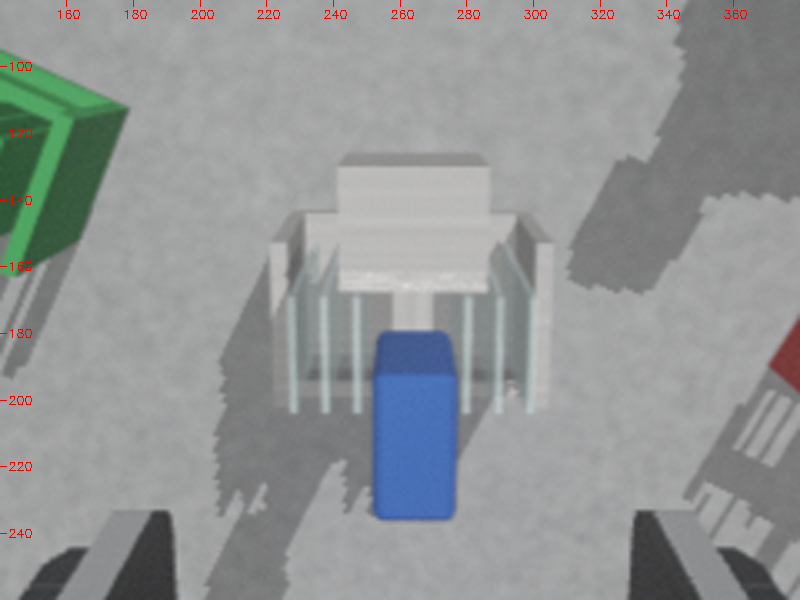

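Run:
```python
from h import *
w=snapshot("wrist")
c=[onz(w,u,v,.142) for u,v in [(252.5,192),(277,192),(276.5,235.5),(252,235.5)]]
m=np.mean(c,0);print(m,np.linalg.norm(c[0]-c[1]),np.linalg.norm(c[1]-c[2])); delta((m[0],m[1],.108),.455)
```

```text
[0.4992 0.3443 0.142 ] 0.013224129711113027 0.0253001867078581
tcp [0.4991 0.341  0.1765] t 10.6 jaw heading 0.4561637628007227 delta mm [68.4855  2.8864  1.2111] F [-0.3632 -0.2673  0.4776] q [0.5431 0.0949 1.3234 0.     1.7188 0.087 ]
spin 0.001163762800722612 wrist6 would be ~ 0.0881149567316687 0.08578743113022348
```

```bash
python3 -m pendant '{"delta_pos":[[25,1.5,1],[25,0,0],[17,0,0],[0,0,0],[0,0,0]],"spin":[0,0,0,0,0]}' && python3 -m pendant '{"delta_pos":[[0,0,0],[0,0,0],[0,0,0],[0,0,0],[0,0,0]],"spin":[0,0,0,0,0]}' 0 60
python3 - <<'E'
from h import *
delta((.499,.342,.108),.455)
s=snapshot("wrist"); cv2.imwrite("pics/w8.png",cv2.resize(s["pixels"],(768,576)))
E
```

```text
time_s: 11.1
tool_pos: [0.4988, 0.3428, 0.1077]
tcp_rot: [-0.358, 1.54, 0.359]
ft_force: [1.0, -0.1, -0.2]
width: 0.0596
time_s: 11.6
tool_pos: [0.4989, 0.3429, 0.1075]
tcp_rot: [-0.358, 1.539, 0.359]
ft_force: [1.6, 0.2, 4.2]
width: 0.0132
tcp [0.4989 0.3429 0.1075] t 11.6 jaw heading 0.45695531621715646 delta mm [-0.5378 -0.8426 -0.2958] F [1.5659 0.19   4.2093] q [ 0.546   0.1139  1.4253 -0.0001  1.6001  0.089 ]
spin 0.0019553162171563887 wrist6 would be ~ 0.09100329120149027 0.08709265876717749
```

View pics/w8.png

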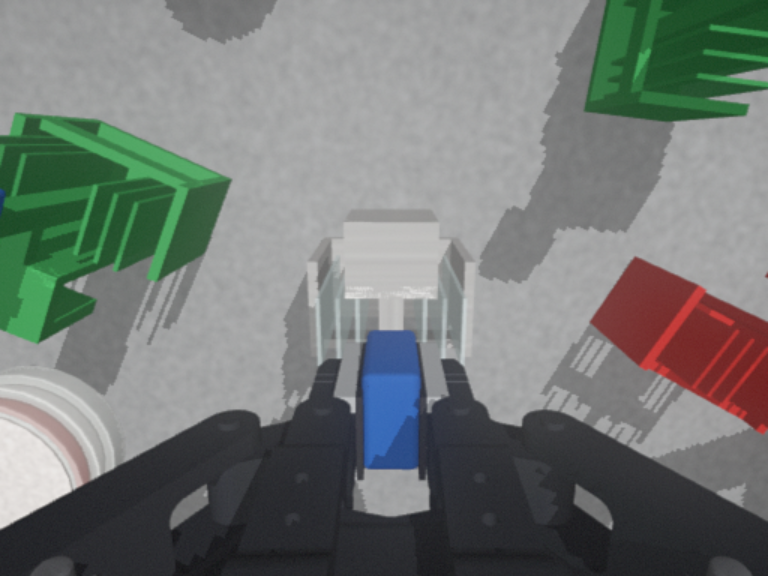

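```bash
python3 -m pendant '{"delta_pos":[[-20,0,0],[-40,0,0],[-45,0,0],[-45,0,0],[0,0,0]],"spin":[0,0,0,0,0]}' && python3 -m pendant '{"delta_pos":[[0,0,0],[0,0,0],[0,0,0],[0,0,0],[0,0,0]],"spin":[0.12,0.12,0.12,0.12,0]}'
python3 - <<'E'
from h import *
delta((.598,-.054,.26),-.022)
E
```

```text
time_s: 12.15
tool_pos: [0.4995, 0.3434, 0.2641]
tcp_rot: [-0.355, 1.53, 0.361]
ft_force: [-0.0, 0.4, -1.1]
width: 0.0136
time_s: 12.65
tool_pos: [0.4979, 0.3424, 0.2542]
tcp_rot: [0.017, 1.574, -0.02]
ft_force: [-0.2, 0.1, -3.1]
width: 0.0133
tcp [0.4979 0.3424 0.2542] t 12.65 jaw heading -0.02396690895219921 delta mm [  -5.4176 -393.8553  109.5629] F [-0.1935  0.0733 -3.1471] q [0.5461 0.1119 1.1679 0.     1.8652 0.57  ]
spin -0.001966908952199198 wrist6 would be ~ 0.5680590414231157 0.5719928593275141
```

```bash
python3 -m pendant '{"delta_pos":[[-3,-25,5],[-2,-40,11],[0,-40,12],[0,-40,12],[0,-40,12]],"spin":[0,0,0,0,0]}' && python3 -m pendant '{"delta_pos":[[0,-40,12],[0,-40,12],[0,-40,12],[0,-40,12],[0,-30,7]],"spin":[0,0,0,0,0]}' && python3 -m pendant '{"delta_pos":[[0,-19,2.5],[0,0,0],[0,0,0]],"spin":[0,0,0]}'
python3 - <<'E'
from h import *
delta((.598,-.054,.26),-.022)
crop("scene","s9",180,60,380,210)
s=snapshot("wrist"); cv2.imwrite("pics/w9.png",cv2.resize(s["pixels"],(768,576)))
crop("top","t9",210,90,370,210)
E
```

```text
time_s: 13.15
tool_pos: [0.5459, 0.1549, 0.2601]
tcp_rot: [0.015, 1.573, -0.015]
ft_force: [0.7, -0.3, -2.0]
width: 0.0133
time_s: 13.65
tool_pos: [0.5967, -0.0374, 0.2597]
tcp_rot: [0.016, 1.573, -0.017]
ft_force: [0.5, 0.8, -3.5]
width: 0.0132
time_s: 13.95
tool_pos: [0.5985, -0.0539, 0.2602]
tcp_rot: [0.018, 1.573, -0.016]
ft_force: [0.3, 0.7, -3.4]
width: 0.0133
tcp [ 0.5985 -0.0539  0.2602] t 13.95 jaw heading -0.021649367070927326 delta mm [ 0.1591 -0.0907 -0.4751] F [ 0.2588  0.6675 -3.395 ] q [-0.1468  0.1035  1.1663  0.0005  1.8738 -0.1249]
spin 0.00035063292907278054 wrist6 would be ~ -0.12459248053867326 -0.12529374639681884
```

View pics/s9.png

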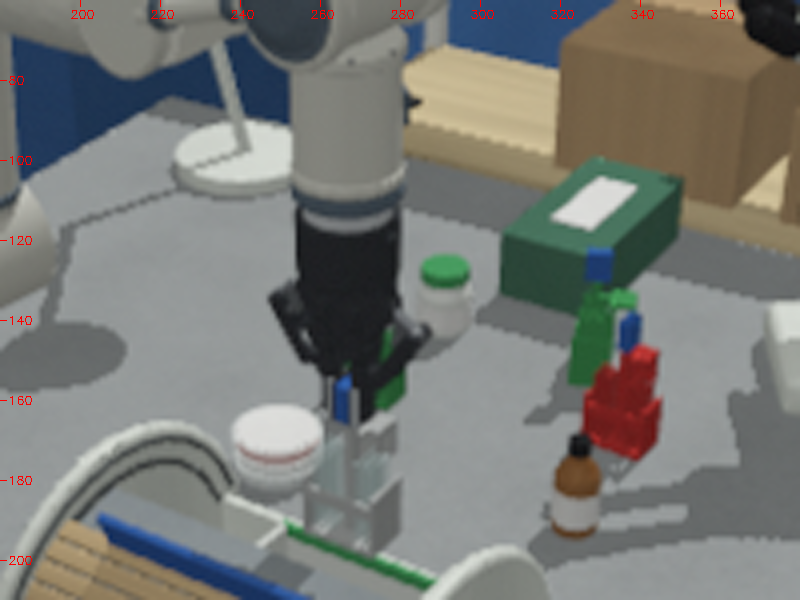

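View pics/w9.png

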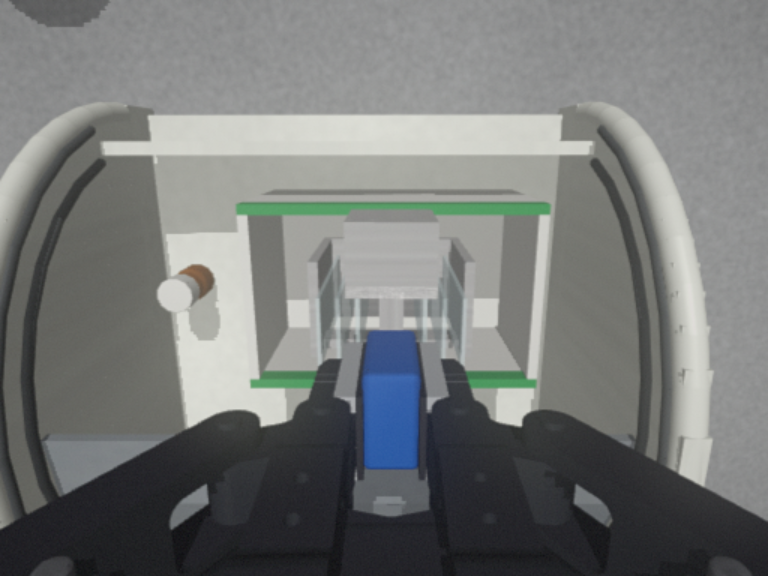

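View pics/t9.png

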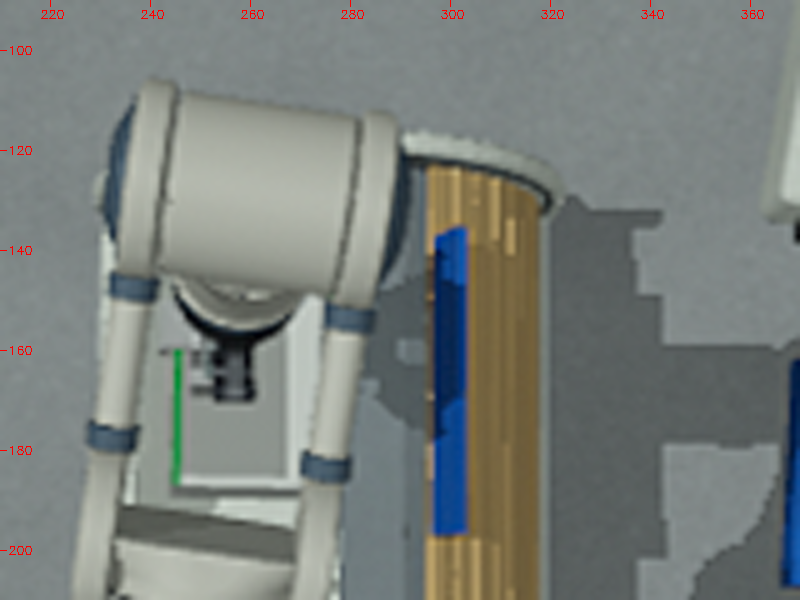

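Run:
```python
from h import *
w=crop("wrist","w10",150,120,375,270); k=2/3
q=sense();M=R.from_rotvec(q["tcp_rot"]).as_matrix();T=q["tool_pos"]
def tool(p): return (M.T@(p-T))*1000
a=onz(w,238*k,208.5*k,.11);b=onz(w,549*k,208.5*k,.11);print("rim",a,b,(a+b)/2,np.linalg.norm(a-b)); print("rim mid tool",tool((a+b)/2))
zu=T[2]-.1075
for z in (.085,.091):
  for v in (211,222): print(z,v,[tool(onz(w,u*k,v*k,zu+z)) for u in (345,438)])
c=[onz(w,u*k,v*k,zu+.142) for u,v in ((363,376),(419,376),(417,467),(365,467))];print("tabtop",tool(np.mean(c,0)),[tool(p)[1] for p in c])
```

```text
rim [ 0.5115 -0.0214  0.11  ] [ 0.6901 -0.025   0.11  ] [ 0.6008 -0.0232  0.11  ] 0.17861412151055153
rim mid tool [151.2451  29.5303   1.5825]
0.085 211 [array([ 22.514 ,  44.5955, -14.816 ]), array([22.5111, 44.6197, 15.2496])]
0.085 222 [array([ 22.513 ,  41.0249, -14.8973]), array([22.5101, 41.0495, 15.34  ])]
0.091 211 [array([ 16.5141,  45.3655, -14.281 ]), array([16.5114, 45.3888, 14.6932])]
0.091 222 [array([ 16.5132,  41.9245, -14.3594]), array([16.5104, 41.9482, 14.7804])]
tabtop [-34.4995   1.6619   0.0611] [np.float64(13.774073481976124), np.float64(13.786515933000437), np.float64(-10.449845387403771), np.float64(-10.463280740078309)]
```

View pics/w10.png

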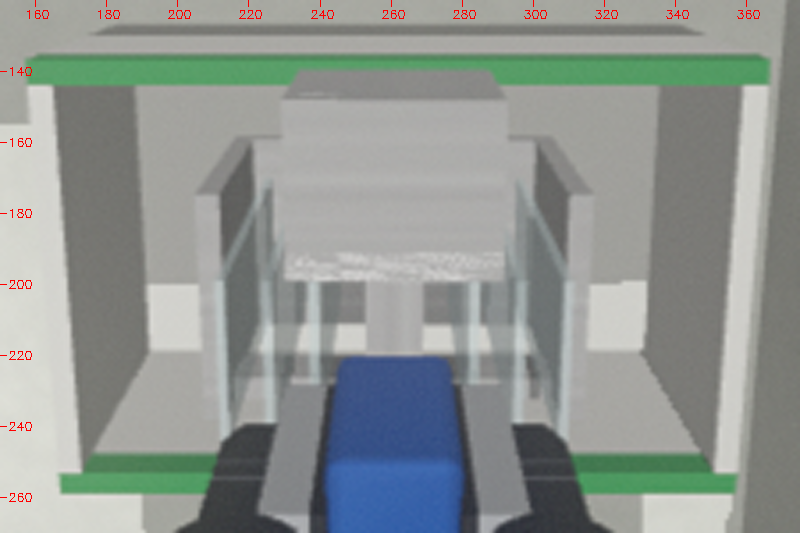

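```bash
python3 -m pendant '{"delta_pos":[[25,0,0],[30,0,0],[25,0,0],[12,0,0],[0,0,0]],"spin":[0,0,0,0,0]}'
python3 - <<'E'
from h import *
delta((.598,-.054,.1325),-.022)
w=crop("wrist","w11",150,90,375,260)
crop("scene","s11",220,110,330,192)
E
```

```text
time_s: 14.65
tool_pos: [0.5977, -0.0531, 0.167]
tcp_rot: [0.018, 1.575, -0.017]
ft_force: [-0.3, -0.3, -1.2]
width: 0.0133
tcp [ 0.5977 -0.0531  0.167 ] t 14.65 jaw heading -0.021766692199692537 delta mm [34.5345 -0.9583  0.4113] F [-0.2599 -0.324  -1.2307] q [-0.1453  0.0914  1.3437  0.0001  1.7104 -0.1235]
spin 0.00023330780030739184 wrist6 would be ~ -0.12325320219476155 -0.12371981779537633
```

View pics/w11.png

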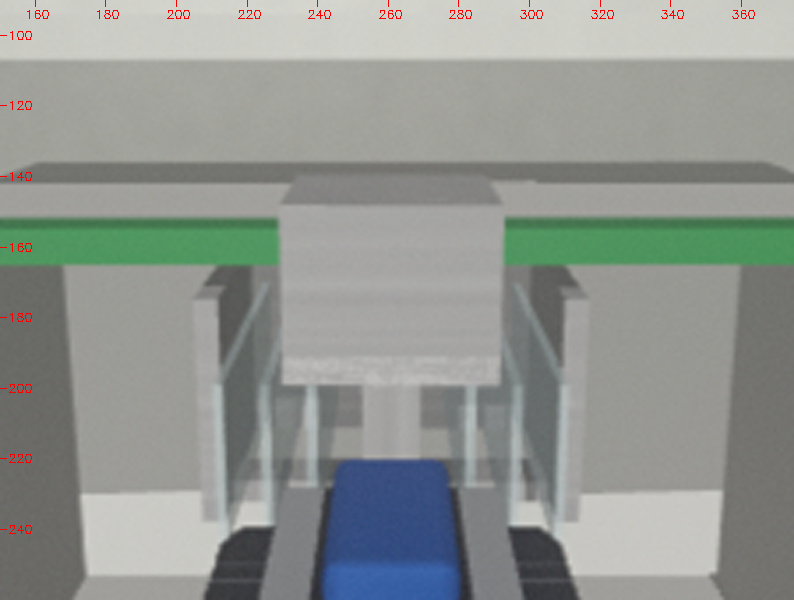

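View pics/s11.png

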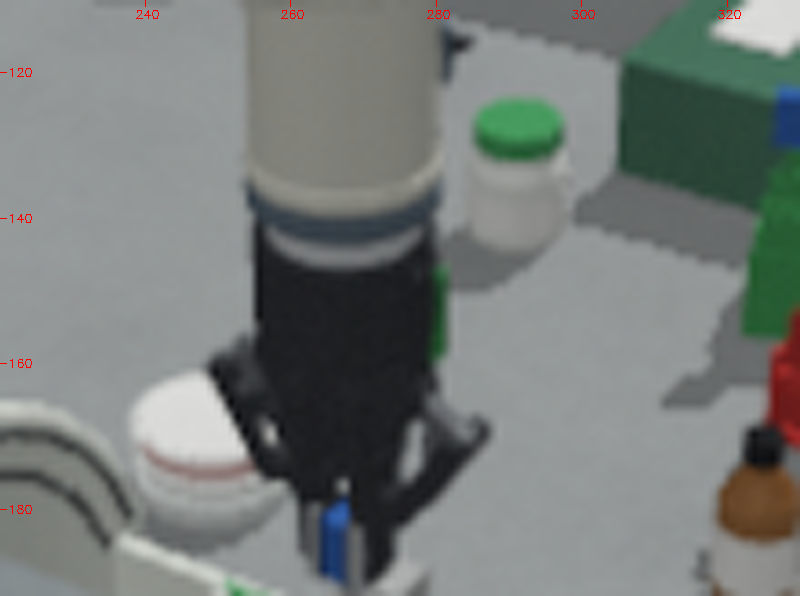

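Run:
```python
from h import *
w=snapshot("wrist")
q=sense();M=R.from_rotvec(q["tcp_rot"]).as_matrix();T=q["tool_pos"]
def tool(p): return (M.T@(p-T))*1000
for v in (151.8,154,164.8): print([tool(onz(w,u,v,.11)) for u in (200,320)])
zu=T[2]-.1075
print("hook edge",tool(onz(w,260,148,zu+.091)),tool(onz(w,260,190.5,zu+.091)),T)
```

```text
[array([ 61.2398,  33.1489, -36.8067]), array([61.4453, 33.1982, 35.4799])]
[array([ 61.2401,  31.8123, -36.8681]), array([61.4459, 31.8609, 35.5432])]
[array([ 61.2413,  25.1831, -37.1726]), array([61.4489, 25.2287, 35.8571])]
hook edge [16.4851 42.1924 -0.5788] [16.4916 21.5245 -0.5647] [ 0.5994 -0.0537  0.1714]
```

```bash
python3 -m pendant '{"delta_pos":[[10,0,0],[10,0,0],[8,0,0],[0,0,0],[0,0,0]],"spin":[0,0,0,0,0]}' && python3 -m pendant '{"delta_pos":[[2,0,0],[2,0,0],[0,0,0]],"spin":[0,0,0]}'
```

```text
time_s: 15.3
tool_pos: [0.5985, -0.0538, 0.1407]
tcp_rot: [0.018, 1.572, -0.018]
ft_force: [0.7, -0.2, -2.4]
width: 0.0132
time_s: 15.6
tool_pos: [0.5987, -0.0538, 0.1372]
tcp_rot: [0.018, 1.571, -0.018]
ft_force: [-0.0, -0.4, -2.7]
width: 0.0134
```

```bash
python3 -m pendant '{"delta_pos":[[2,0,0],[1,0,0],[0,0,0]],"spin":[0,0,0]}' && python3 -m pendant '{"delta_pos":[[1,0,0],[1,0,0],[0,0,0]],"spin":[0,0,0]}'
python3 - <<'E'
from h import *
w=crop("wrist","w12",150,90,375,260)
E
```

```text
time_s: 15.9
tool_pos: [0.5986, -0.0538, 0.134]
tcp_rot: [0.018, 1.571, -0.018]
ft_force: [0.3, -0.2, -2.6]
width: 0.0133
time_s: 16.2
tool_pos: [0.5988, -0.0538, 0.1325]
tcp_rot: [0.018, 1.57, -0.018]
ft_force: [-0.2, 0.3, -1.9]
width: 0.0136
```

View pics/w12.png

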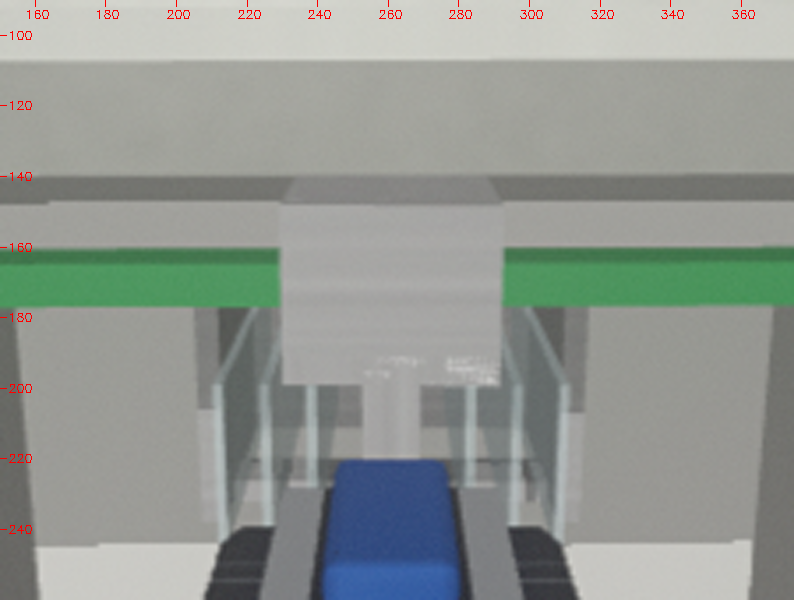

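The hook (u 230–292, v 147–198) sits squarely over the green rim (v 164–177), and the wrist still carries the weight. Lower to contact.

```bash
python3 -m pendant '{"delta_pos":[[1,0,0],[1,0,0],[0,0,0]],"spin":[0,0,0]}'; python3 -m pendant '{"delta_pos":[[1,0,0],[0,0,0],[0,0,0]],"spin":[0,0,0]}'
```

```text
time_s: 16.55
tool_pos: [0.5989, -0.054, 0.1323]
tcp_rot: [0.018, 1.569, -0.018]
ft_force: [-3.2, -0.1, 5.8]
width: 0.0134
time_s: 16.85
tool_pos: [0.5989, -0.054, 0.1323]
tcp_rot: [0.018, 1.568, -0.018]
ft_force: [-4.7, -0.0, 8.8]
width: 0.0133
```

```bash
python3 -m pendant '{"delta_pos":[[-1,0,0],[-1.5,0,0],[0,0,0]],"spin":[0,0,0]}'; python3 -m pendant '{"delta_pos":[[0,0,0],[0,0,0],[0,0,0],[0,0,0]],"spin":[0,0,0,0]}' 45;  python3 - <<'E'
from h import *
w=crop("wrist","w13",150,90,375,260)
E
```

```text
time_s: 17.15
tool_pos: [0.5988, -0.0539, 0.1324]
tcp_rot: [0.018, 1.57, -0.018]
ft_force: [-1.8, -1.3, 3.9]
width: 0.0134
time_s: 17.55
tool_pos: [0.5987, -0.0538, 0.1314]
tcp_rot: [0.018, 1.571, -0.018]
ft_force: [-0.0, 1.1, 0.3]
width: 0.0449
```

View pics/w13.png

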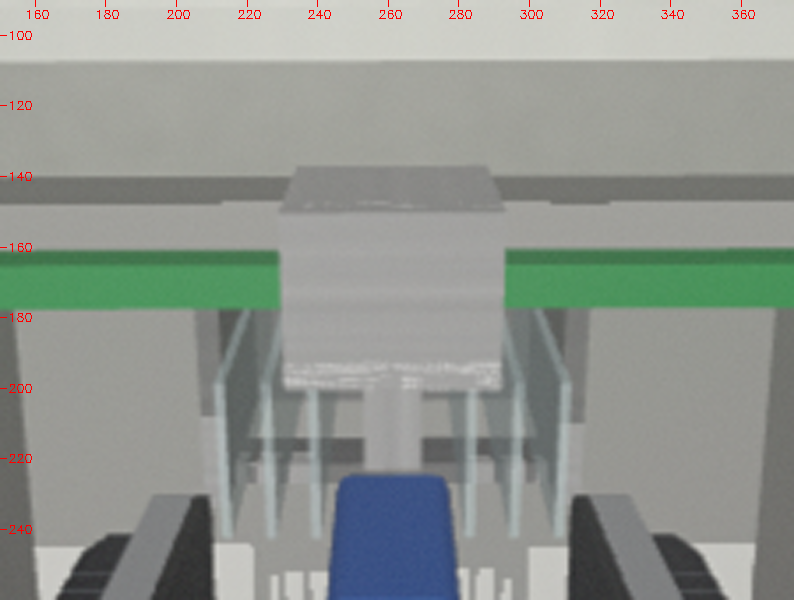

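```bash
python3 -m pendant '{"delta_pos":[[-15,0,0],[-30,0,0],[-40,0,0],[-40,0,0],[-40,0,0]],"spin":[0,0,0,0,0]}'; python3 -m pendant '{"delta_pos":[[-10,40,-10],[0,45,-20],[0,45,-20],[0,45,-20],[0,45,-20]],"spin":[0,0,0,0,0]}';python3 -m pendant '{"delta_pos":[[0,45,-10],[0,45,-10],[0,45,-10],[0,0,0],[0,0,0]],"spin":[0,0,0,0,0]}'
python3 - <<'E'
from h import *
crop("scene","s14",180,110,360,245)
crop("top","t14",70,100,350,310)
crop("top","t15",225,120,325,195,10)
print(sense()["ft_force"])
E
```

```text
time_s: 18.1
tool_pos: [0.5984, -0.0538, 0.2998]
tcp_rot: [0.018, 1.569, -0.018]
ft_force: [1.0, -0.1, 0.1]
width: 0.0452
time_s: 18.6
tool_pos: [0.5127, 0.1697, 0.3084]
tcp_rot: [0.019, 1.569, -0.018]
ft_force: [0.8, -0.0, -0.2]
width: 0.0451
time_s: 19.1
tool_pos: [0.4865, 0.3046, 0.3076]
tcp_rot: [0.016, 1.57, -0.016]
ft_force: [-0.1, -0.1, 0.7]
width: 0.045
[ 0.3091 -0.1611 -0.0377]
```

View pics/s14.png

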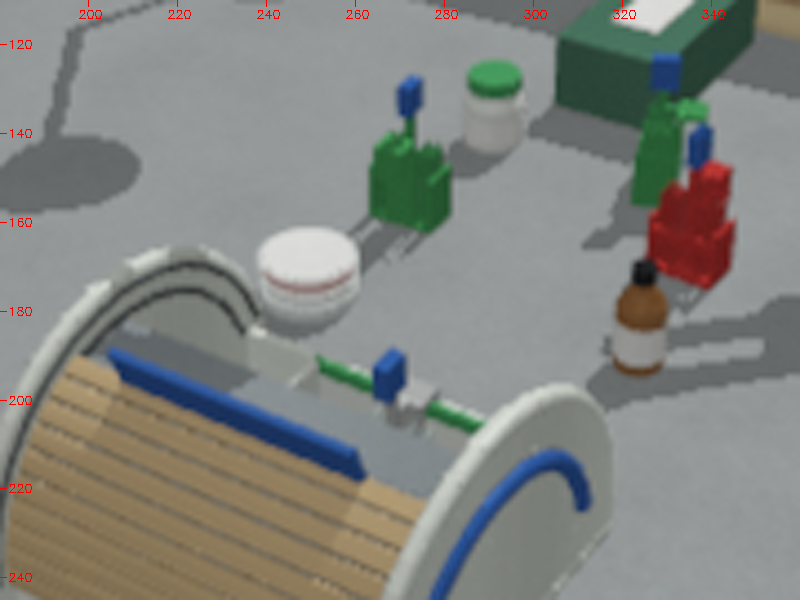

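View pics/t14.png

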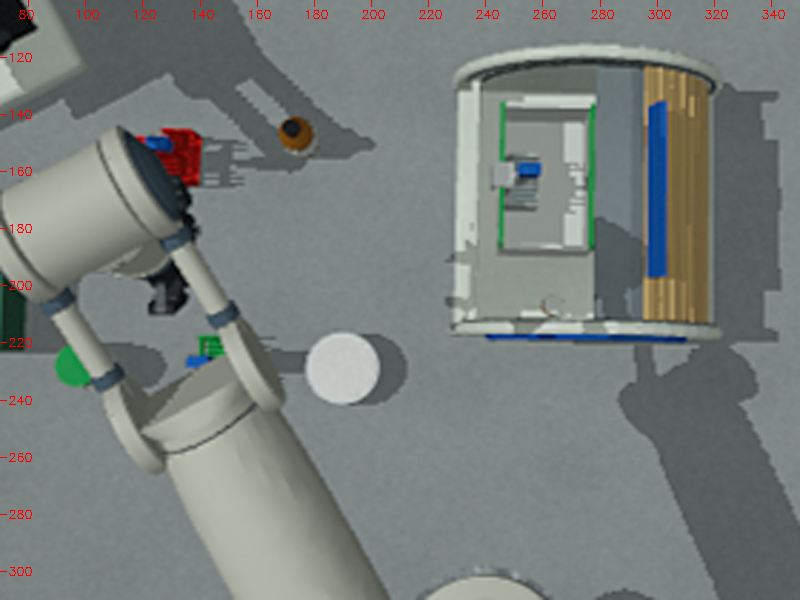

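View pics/t15.png

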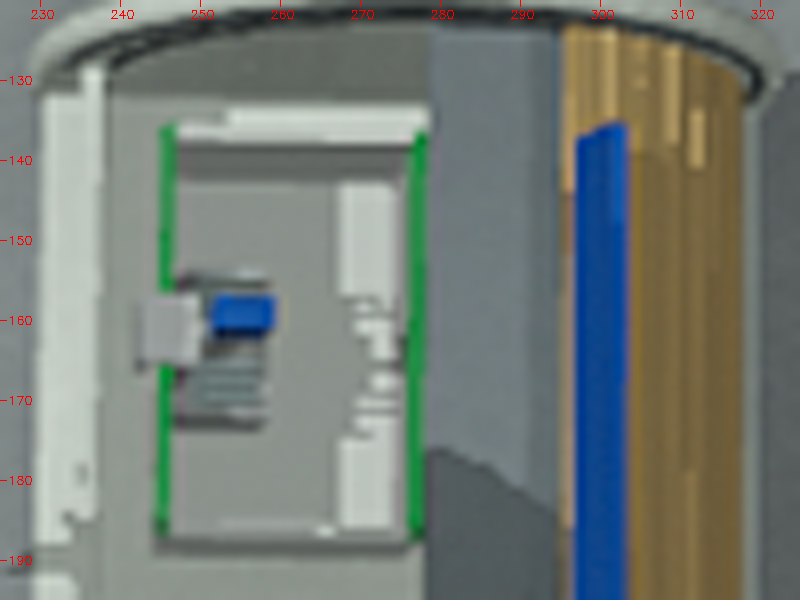

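```bash
python3 - <<'E'
from h import *
t=snapshot("top")
print("hook plate",onz(t,242.8,161,.116),onz(t,250.3,161,.116),"tab top",onz(t,255.3,159.5,.167),"rim here",onz(t,246,163,.11))
lip=onz(t,300,165,.21);print("lip",lip)
for n,q,z in [("dishes",(190,229),.041),("dropper",(172,145),.1)]: print(n,onz(t,*q,z))
E
python3 -m pendant '{"delta_pos":[[0,0,0],[0,0,0],[0,0,0]],"spin":[0,0,0]}'; python3 -c "
from h import *
print(finish_job())"
```

```text
hook plate [ 0.5993 -0.0165  0.116 ] [ 0.5992 -0.0424  0.116 ] tab top [ 0.5963 -0.0578  0.167 ] rim here [ 0.5932 -0.0276  0.11  ]
lip [ 0.5713 -0.2005  0.21  ]
dishes [0.3663 0.172  0.041 ]
dropper [0.6585 0.23   0.1   ]
time_s: 19.6
tool_pos: [0.4871, 0.3033, 0.3069]
tcp_rot: [0.019, 1.571, -0.019]
ft_force: [-0.3, 0.1, 0.4]
width: 0.0448
the job is handed in; nothing more can be done
None
```

The shutter is open and staying open by itself, and the slide carrier hangs by its hook over the trough's front rim, let go. I handed the job in at about 19.6 s; no verdict is reported, so what follows is from my own pictures and readings.

- **Shutter:** I pushed the lip up along its arc with the closed fingertips. The moves only let me turn the tool about its own axis, so I could not tilt the fingertip as suggested. I pressed inward on the lip's outer edge instead. The last picture shows the lip about 65 mm behind the track axis, which is its fully open position, and it has stayed there since the arm backed off.
- **Carrier:** The hook met the rim at a tool height of 132 mm, as predicted. After I let go, the hook slot measured about 3 mm from the rim line (limit 12 mm). The basket is inside the trough, and the carrier leans only slightly by eye. I did not measure the lean angle.
- **Bystanders:** I touched none of them that I know of. The dropper and dishes looked unmoved in the last pictures, but I did not measure any bystander's shift. The beaker and slide box were outside those crops.
- **Robot:** The gripper was clear of everything at the end, with wrist force near zero.

None of the checks failed. The overhead and wrist cameras disagreed by 2 to 4 mm on the tab and the rim, so I worked from positions between them.

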